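Jog the compressor and take a contact temperature reading

ROBOT

A 6-joint arm with a two-finger parallel gripper is mounted at the origin on the work surface. World frame = base frame: x ahead of the robot, y to its left, z up, the work surface at z = 0. Lengths are in m, angles in degrees, forces in N, time in s.
With the tool pointing down it reaches from about 0.4 to 0.825 m from the base axis. Payload 7 kg.
Tool frame: the origin (TCP) lies between the finger pads; the fingertips stand 22 mm ahead of it and the grasp point (between the pads) lies 3 mm ahead of it; z points along the fingers, y is the line along which they close (so a half turn about z gives the same grasp; the last joint's range is limited). The gripper opens to 88 mm and grips with 3 to 60 N. Pads are 19 mm wide; open, the fingers measure 130 mm over their backs; the gripper's body (78 mm by 193 mm) begins 47 mm behind the grasp point.
Start: joints at [-52.535, 20.546, 0.682, 0, -70.136, -16.507], TCP at [0.241, -0.63, 0.249] pointing down, gripper open.
Joint ranges: [-176.03, 176.03], [-82.01, 121.73], [-58.28, 71.71], [-173.87, 95.51], [-174.79, -0.11], [-173.66, 173.66]. Speed limits (degrees/s): [136.94, 136.94, 172.46, 180, 180, 180].

INTERFACE

Orientations are given as [roll, pitch, yaw] about the fixed x, y, z axes, in that order (R = Rz(yaw) Ry(pitch) Rx(roll)).
In Python, from plant import ctrl gives the robot as it stands.
- The arm moves only by the tool apply_moves, never from a script. Its argument "targets" is a list of rows, each an object with "travel": the shift along the tool's x, y, z in mm, a list of three; "roll": the turn about the tool's z in degrees; "jaw": the finger opening in mm, from 0 to 87.6. In form: [{"travel": [tx, ty, tz], "roll": roll, "jaw": jaw}, ...]. A call has 1 to 10 rows; each row shifts and turns the commanded pose from where the row before left it, along the tool's axes as they then stand; what a row does not reach is not made up. A row lasts 1/10 s, in which the tool goes at most 50 mm and 8.59 degrees, less where a joint would pass 70% of its speed; a pose out of reach is approached as far as the arm can. A call with a gripper value outside its range is refused whole. The fingers move at their own pace and stop on an object; the grip force is fixed at half the most. Time passes only in rows, so rows that do not move let the fingers close. It gives the time, the measured TCP pose, the force, the opening and the grip force at its end, in the units of the state.
- ctrl.get_obs(): the state, without advancing time (a new reading comes with each control period).
- ctrl.snapshot(name): name is "side" or "top" or "wrist"; returns the picture (400x640x3 uint8, red, green, blue); there is no depth.
- ctrl.calibration(name): a dict with "K" (3x3 intrinsics, pixels), "dist_coeffs" ([k1, k2, p1, p2, k3] as OpenCV has them; the pictures are not rectified), "extrinsics" (4x4, takes a point from camera to world coordinates); the wrist camera has in their place "hand_eye" (4x4, takes a point from camera to tool coordinates, whose origin is the TCP and whose axes are the flange's). Camera axes: x right, y down, z forward; pixel columns grow to the right and rows downward; lengths in m; the calibration is good to about 2 mm. A picture is of the moment at which its call begins: read the wrist's pose just before it. calibration takes no time and is no camera call.
- ctrl.close_job(): hands the job in; it is judged then, once.
The state is a dict: "clock": time; "joint_pos": joint angles; "qvel": joint speeds; "tau": joint torques, N m; "tool_pos": TCP position; "orientation": TCP orientation; "force": force on the tool from outside, world axes, zero at the start; "moment": the same for the moment, N m; "opening": finger opening in m; "gripper_force": force on a finger pad.
Only numpy, scipy, OpenCV 4.12 (cv2) and the standard library are available. Lean on these libraries where they do the work, as an engineer would, in place of code of your own. Each camera call takes 0.05 s, during which the arm holds its last target. There are 200 camera calls.

TASK

Run the green compressor for a moment: tilt the jog stick over to its green-dot side, hold it over for about two seconds and let it spring back to the middle (never tilt it to the red side). Then pick up the yellow contact thermometer and press its copper tip square on the middle of the black measuring plug on the compressor's sloping boss, so that the sprung tip is about half-way in (never right to its stop), and hold it still there for about two seconds. Finally lay the thermometer gently back, flat and the same way up, at the middle of the blue mat and let go; leave the brass collar, the jar and the wrench where they are.

Things in the scene. Friction and masses are not known exactly. Their poses are not given: they have to be found in the camera images.
- stick (a joint): tilt of the jog stick, rad: 0 upright, positive towards the green dot, stops at +-0.45; 0.38 counts as well over. A spring (0.8 N m per rad, about 4.5 N at the knob when well over) brings it back to 0 when let go. A red needle on the compressor's gauge follows it.
- stick_knob (a point): centre of the jog stick's black ball knob, 28 mm diameter, on a 12 mm steel rod; 65 mm above the stick's pivot and 115 mm above the bench when upright. It tilts about the jog box's x axis only; at rest the point's axes are those of the box: +y towards the green dot, -y towards the red dot, z up. The fixed grey box is 85 x 85 x 50 mm tall, the pivot in the middle of its top.
- thermo_c (a point): centre of the body of the yellow contact thermometer, a box 120 (x) x 34 (y) x 38 (z) mm lying on its underside, mass about 0.2 kg. z is up through its face (dark display to the +x end, red button to the -x end); a thin stem and the copper tip stick out of the -x end in line with this centre: the tip's front face, 13 mm diameter, lies 110 mm from this centre along -x when the spring is out.
- tip_face (a point): centre of the front face of the thermometer's sprung copper tip; it looks along the thermometer's -x.
- tip (a joint): how far the sprung tip is pushed in, m: 0 out, stop at 0.010. It needs about 1 N to start, 5 N half-way, 9 N at the stop (800 N per m).
- seat_mouth (a point): centre of the outer face of the steel boss (42 mm diameter) on the upper front of the green compressor; its z axis is the boss's axis, pointing out and up, 35 degrees above level. A black measuring plug, 30 mm diameter, is screwed into the boss along this axis; its flat face stands 8 to 22 mm in front of this point, different each time and not reported: find it by touch. The plug does not yield.
- compressor: fixed green compressor on a 200 x 200 mm base plate, origin under its centre, shell about 172 mm diameter (182 at its flange), 158 mm high, with a gauge on top to about 215 mm and copper pipes on its -x side to 195 mm; the boss is on its +x side, 98 mm out from the centre and 134 mm up.
- mat: fixed blue mat, 200 (x) x 140 (y) x 4 mm, origin at the centre of its underside on the bench; its x axis is its long side. The thermometer starts on it, its tip roughly along the mat's -x.
- collar_mid (a point): centre of a loose brass collar, 48 mm diameter, 22 mm high; leave alone.
- jar_mid (a point): centre of a loose jar, 56 mm diameter, 65 mm high; leave alone.
- wrench_mid (a point): a loose wrench lying on the bench, about 180 mm long; leave alone.

How it is judged (in metres and radians):
On the way, in this order (a step that is already met when the one before it is completed fails the run):
1. the jog stick is held over to its green side for a second (value of joint stick above 0.28 rad), for 1 s.
2. the jog stick has sprung back to the middle (value of joint stick between -0.07 and 0.07 rad), for 0.3 s.
3. the thermometer, in the gripper, is held still for 1.2 s with its tip on the middle of the plug (9 mm), square to it (0.2 rad) and pushed in 2 to 8.5 mm (value of joint tip between 0.002 and 0.0085 m and x of tip_face in the frame of seat_mouth between -0.009 and 0.009 m and y of tip_face in the frame of seat_mouth between -0.009 and 0.009 m and z of tip_face in the frame of seat_mouth between 0.004 and 0.027 m and angle between the x axis of thermo_c and the z axis of seat_mouth, either way round below 0.2 rad and contact force between the fingers and thermo above 1 N and linear speed of thermo below 0.02 m/s), for 1.2 s.
At the end, for the whole second after the job is handed in: the thermometer lies flat (0.1 rad), right way up and at rest on the mat, its body's centre within 50 mm of the mat's middle, let go; the jog stick stands in the middle (0.07 rad) (all of step 2 and horizontal distance between thermo_c and mat below 0.05 m and height (world z) of thermo_c between 0.018 and 0.028 m and angle between thermo_c's own z axis and vertical below 0.1 rad and linear speed of thermo below 0.01 m/s and value of joint tip below 0.001 m); the robot touches nothing.
It fails at once if the jog stick is tilted to the red side (value of joint stick below -0.2 rad).
It fails at once if the thermometer's tip is driven to its stop (value of joint tip above 0.0097 m).
It fails at once if the thermometer is dropped or banged down on the mat (contact force between thermo and mat above 45 N).
It fails at once if the collar, the jar or the wrench is disturbed (distance of any of collar_mid, jar_mid, wrench_mid from where it was at the start of the episode above 0.03 m).
It also fails if it takes over 72 s, if anything falls off the work surface, if the arm or the gripper's body presses on something with over 40 N, if the wrist force passes 120 N, or if a joint passes its speed limit or range.

## Working session

There is one attempt and no reset: what is moved stays moved. The work goes in short steps, Python scripts to look and compute and a tool call to move; the robot and the scene stay as the last step left them, time stands still between calls to the robot, and variables do not carry over. Pictures are saved under pics/ and viewed, at most 10 in all, crops included, and the job is handed in when it is done.

Besides the shell and the picture viewer there is one more tool, called after "Request:" as name(argument=value, ...), one argument or row to a line, values as JSON. apply_moves: Moves the arm, as the interface text tells. Its arguments: {"type":"object","properties":{"targets":{"type":"array","items":{"type":"object","properties":{"travel":{"type":"array","items":{"type":"number"}},"roll":{"type":"number"},"jaw":{"type":"number"}}}}},"required":["targets"]}

```bash
ls; mkdir -p pics
python3 - <<'E'
from plant import ctrl
import cv2,json
print(ctrl.get_obs())
for n in("side","top","wrist"):
    cv2.imwrite(f"pics/{n}0.png",ctrl.snapshot(n)[:,:,::-1]); print(n,{k:(v.round(4).tolist() if hasattr(v,'round') else v) for k,v in ctrl.calibration(n).items()})
E
```

```text
pics
{'clock': 0.0, 'joint_pos': array([-5.25347573e+01,  2.05918560e+01,  6.32825244e-01, -1.89642648e-02,
       -7.01370231e+01, -1.65070444e+01]), 'qvel': array([-0.06305589, -0.10416649,  0.02849809,  0.01241509, -0.05755399,
        0.04483594]), 'tau': array([-3.81296617e-03, -5.82713270e+01,  2.93045175e+01,  6.99667767e+00,
        6.91859706e-03, -1.54348954e-04]), 'tool_pos': array([ 0.24124138, -0.62992015,  0.24761435]), 'orientation': array([ 1.79902839e+02, -1.02018220e-02, -1.59048252e+02]), 'force': array([-0.60062418, -0.35394397, -0.10740217]), 'moment': array([ 0.00731358, -0.03815326, -0.01197571]), 'gripper_force': 0.0, 'opening': 0.08789101078021236}
side {'K': [[500.1597, 0.0, 330.5052], [0.0, 500.1597, 194.5521], [0.0, 0.0, 1.0]], 'dist_coeffs': [-0.0239, 0.0, 0.0, 0.0, 0.0], 'extrinsics': [[-0.9587, -0.1616, 0.234, 0.3364], [-0.2839, 0.5902, -0.7557, 0.9266], [-0.016, -0.7909, -0.6117, 0.8284], [0.0, 0.0, 0.0, 1.0]]}
top {'K': [[470.7845, 0.0, 320.345], [0.0, 470.7845, 200.8712], [0.0, 0.0, 1.0]], 'dist_coeffs': [-0.0448, 0.0, 0.0, 0.0, 0.0], 'extrinsics': [[-0.0113, -0.9793, 0.2021, 0.3949], [-0.9999, 0.0121, 0.0032, 0.0011], [-0.0056, -0.202, -0.9794, 1.2744], [0.0, 0.0, 0.0, 1.0]]}
wrist {'K': [[308.3593, 0.0, 321.4609], [0.0, 308.3593, 200.7233], [0.0, 0.0, 1.0]], 'dist_coeffs': [0.0008, 0.0, 0.0, 0.0, 0.0], 'hand_eye': [[-0.0001, -0.9657, -0.2598, 0.0704], [1.0, -0.0003, 0.0008, -0.0001], [-0.0009, -0.2598, 0.9657, -0.1362], [0.0, 0.0, 0.0, 1.0]]}
```

View pics/top0.png

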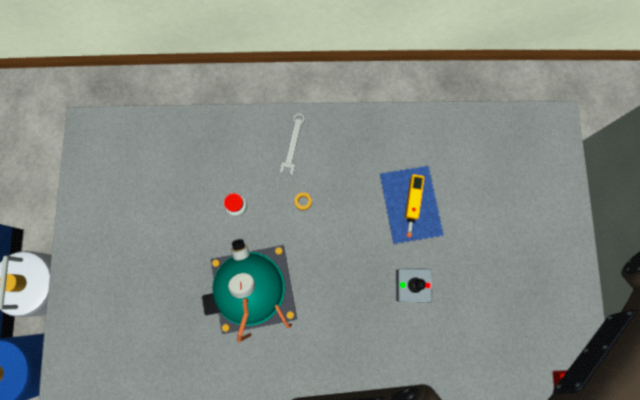

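View pics/side0.png

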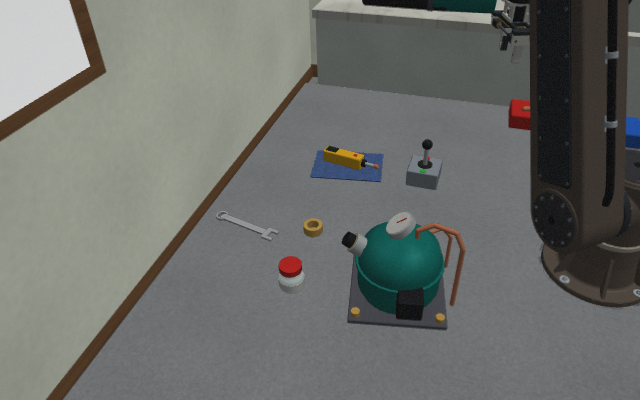

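```bash
cat > h.py <<'E'
import numpy as np, cv2
from plant import ctrl
def ray(cam,px,T=None):
    c=ctrl.calibration(cam); T=np.array(c["extrinsics"]) if T is None else T
    p=cv2.undistortPoints(np.float64(px).reshape(-1,1,2),np.array(c["K"]),np.array(c["dist_coeffs"])).reshape(-1,2)
    return T[:3,3],np.c_[p,np.ones(len(p))]@T[:3,:3].T
def plane(cam,px,z,T=None):
    o,d=ray(cam,px,T); return o+d*((z-o[2])/d[:,2:])
def tri(c1,p1,c2,p2):
    (o1,d1),(o2,d2)=ray(c1,p1),ray(c2,p2); d1,d2=d1[0],d2[0]
    s=np.linalg.lstsq(np.c_[d1,-d2],o2-o1,rcond=None)[0]
    a,b=o1+s[0]*d1,o2+s[1]*d2; return (a+b)/2,np.linalg.norm(a-b)
def blobs(rgb,lo,hi,amin=8):
    m=cv2.inRange(cv2.cvtColor(rgb,cv2.COLOR_RGB2HSV),np.array(lo),np.array(hi))
    n,l,s,c=cv2.connectedComponentsWithStats(m)
    return sorted([(int(s[i,4]),c[i].round(1).tolist(),l==i) for i in range(1,n) if s[i,4]>=amin],key=lambda t:-t[0])
def rect(mask):
    p=cv2.findContours(mask.astype(np.uint8),cv2.RETR_EXTERNAL,cv2.CHAIN_APPROX_NONE)[0]
    return cv2.boxPoints(cv2.minAreaRect(np.vstack(p)))
E
python3 - <<'E'
from h import *
im={n:cv2.imread(f"pics/{n}0.png")[:,:,::-1].copy() for n in("top","side")}
R=dict(yellow=([18,120,90],[32,255,255]),blue=([105,80,40],[125,255,255]),green=([50,180,120],[70,255,255]),red=([0,180,120],[6,255,255]),black=([0,0,0],[180,255,45]))
for n in im:
    for k,(lo,hi) in R.items(): print(n,k,[b[:2] for b in blobs(im[n],lo,hi)][:9])
t=im["top"]
def show(name,c,z):
    P=plane("top",c,z)[:,:2]; e=P[1:]-P[:-1]; i=np.argmax(np.hypot(*e.T)); print(name,P.mean(0).round(4),"len",np.hypot(*e.T).round(4),"yaw",np.degrees(np.arctan2(*e[i][::-1])).round(1))
m=[b for b in blobs(t,*R["blue"]) if 350<b[1][0]<460][0]; show("mat",rect(m[2]),.004)
y=[b for b in blobs(t,*R["yellow"]) if 380<b[1][0]<440][0]; show("thermo",rect(y[2]),.042)
E
```

```text
top yellow [(507, [414.1, 198.4]), (215, [12.1, 283.2]), (166, [302.8, 200.9]), (50, [225.4, 327.4]), (47, [215.5, 262.8]), (46, [278.4, 250.5]), (45, [289.9, 314.7])]
top blue [(2831, [410.1, 205.5]), (2549, [20.4, 366.5]), (333, [4.7, 240.3]), (49, [0.7, 319.9])]
top green [(26, [402.3, 284.5])]
top red [(249, [233.0, 202.1]), (18, [427.1, 285.1]), (15, [561.5, 374.9])]
top black [(4678, [605.4, 346.3]), (1147, [382.8, 394.4]), (268, [15.4, 240.3]), (266, [6.5, 326.0]), (216, [209.6, 304.2]), (162, [416.1, 284.6]), (87, [237.8, 244.3]), (29, [417.1, 182.8]), (10, [410.3, 219.8])]
side yellow [(485, [344.4, 157.4]), (197, [313.5, 226.6]), (60, [355.1, 311.2]), (57, [440.1, 317.2])]
side blue [(1242, [347.5, 168.9]), (439, [632.3, 132.3])]
side green [(12, [422.2, 170.1])]
side red [(291, [289.7, 264.4]), (255, [519.8, 108.3])]
side black [(16537, [554.0, 129.5]), (1185, [398.2, 301.0]), (726, [609.6, 166.1]), (572, [611.2, 89.0]), (516, [611.9, 25.0]), (290, [575.7, 289.1]), (159, [633.8, 195.2]), (149, [348.5, 239.4]), (98, [637.4, 274.0])]
mat [ 0.6463 -0.2447] len [0.1436 0.2041 0.1392] yaw -172.3
thermo [ 0.6581 -0.2472] len [0.1229 0.0363 0.1228] yaw -10.7
```

Run:
```python
import cv2,numpy as np
a=cv2.imread("pics/top0.png");b=cv2.imread("pics/side0.png")
c=[cv2.resize(x,(400,300),interpolation=cv2.INTER_CUBIC) for x in (a[232:352,190:350],a[160:310,360:460+100][:, :200],b[195:345,320:520],b[130:205,300:400+50][:, :100])]
cv2.imwrite("pics/crop.png",np.vstack([np.hstack(c[:2]),np.hstack(c[2:])]))
```

```text
(no output)
```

View pics/crop.png

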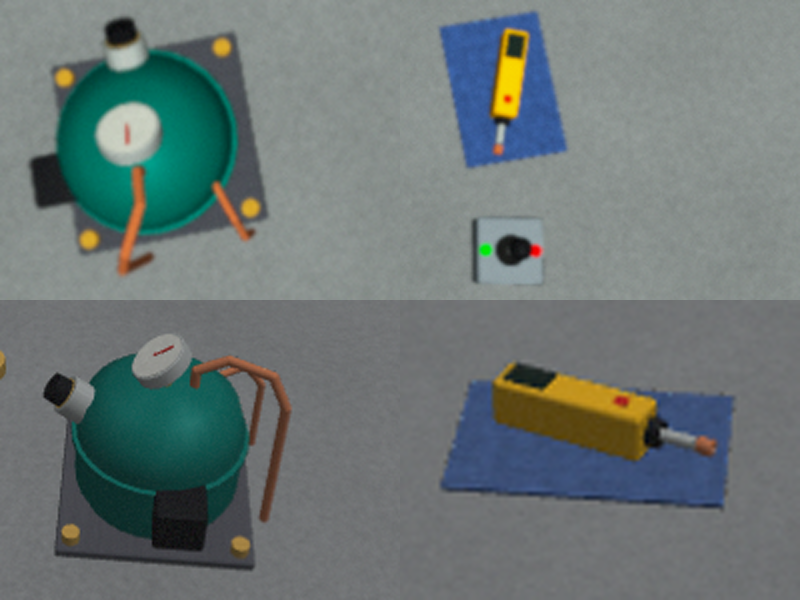

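The crops show the boss (plug at about (238,244) in top, (348,239) in side), the jog box with its green dot on the +y side, and the thermometer with its tip towards the robot. Next I turn these into positions.

Run:
```python
from h import *
P=plane("top",[[225.4,327.4],[215.5,262.8],[278.4,250.5],[289.9,314.7]],.012)
c=P.mean(0); a=(P[2]+P[1]-P[0]-P[3])[:2]; b=(P[0]+P[1]-P[2]-P[3])[:2]
print("bolts",P.round(4).tolist(),"comp",c.round(4),"yawx",np.degrees(np.arctan2(a[1],a[0])),"yawy-90",np.degrees(np.arctan2(-b[0],b[1])))
print("plug",tri("top",[[237.8,244.3]],"side",[[348.5,239.4]]))
d=plane("top",[[402.3,284.5],[427.1,285.1]],.05); print("dots",d.round(4),d.mean(0))
print("knob",tri("top",[[416.1,284.6]],"side",[[427.2,145]]))
print("gauge",tri("top",[[241,285]],"side",[[401,224]]))
print("collar,jar,wrench",plane("top",[[302.8,200.9]],.02),plane("top",[[234,203]],.06),plane("top",[[292,145]],.0))
yaw=np.arctan2(a[1],a[0]); u=np.array([np.cos(yaw),np.sin(yaw),0]); print("mouth",c*[1,1,0]+.098*u+[0,0,.134])
```

```text
bolts [[0.3214, 0.2567, 0.012], [0.4896, 0.2877, 0.012], [0.5208, 0.1192, 0.012], [0.3524, 0.0882, 0.012]] comp [0.4211 0.188  0.012 ] yawx 10.433265145738412 yawy-90 10.464077604160867
plug (array([0.52390912, 0.20608926, 0.13798076]), np.float64(0.0009007103495686312))
dots [[ 0.4259 -0.2028  0.05  ]
 [ 0.4234 -0.2665  0.05  ]] [ 0.42462978 -0.23463589  0.05      ]
knob (array([ 0.42267373, -0.22506035,  0.11771279]), np.float64(0.0015003006597630977))
gauge (array([0.42432558, 0.18780626, 0.18706911]), np.float64(0.0023084114647360836))
collar,jar,wrench [[0.65426945 0.05289287 0.02      ]] [[0.64259383 0.23285725 0.06      ]] [[0.82069367 0.08379273 0.        ]]
mouth [0.51743983 0.20572234 0.134     ]
```

Request:
apply_moves(
  targets=[
    {"travel":[0,0,0],"roll":7,"jaw":66},
    {"travel":[0,0,0],"roll":7,"jaw":66},
    {"travel":[0,0,0],"roll":6.95,"jaw":66},
    {"travel":[-20,45,0],"roll":0,"jaw":66},
    {"travel":[-20,45,0],"roll":0,"jaw":66},
    {"travel":[-20,45,0],"roll":0,"jaw":66},
    {"travel":[-20,45,0],"roll":0,"jaw":66},
    {"travel":[-20,45,0],"roll":0,"jaw":66},
    {"travel":[-20,45,0],"roll":0,"jaw":66},
    {"travel":[-20,45,0],"roll":0,"jaw":66},
  ],
)

```text
clock: 1.15
tool_pos: [0.3816, -0.3135, 0.2486]
orientation: [-180.0, 0.0, 180.0]
force: [0.7, -0.1, 0.8]
opening: 0.0664
gripper_force: 0.0
```

Request:
apply_moves(
  targets=[
    {"travel":[-20,45,0],"roll":0,"jaw":66},
    {"travel":[-20,38,0],"roll":0,"jaw":66},
    {"travel":[-3,0,0],"roll":0,"jaw":66},
    {"travel":[0,0,0],"roll":0,"jaw":66},
  ],
)

```text
clock: 1.55
tool_pos: [0.425, -0.2314, 0.2486]
orientation: [-180.0, 0.0, -179.8]
force: [-0.3, 0.4, 0.8]
opening: 0.0662
gripper_force: 0.0
```

Run:
```python
from h import *
o=ctrl.get_obs(); print(o["clock"],o["tool_pos"],o["orientation"],o["joint_pos"],o["force"],o["opening"])
cv2.imwrite("pics/w1.png",ctrl.snapshot("wrist")[:,:,::-1])
```

```text
1.55 [ 0.42495161 -0.23136086  0.24857734] [-1.79999358e+02  2.28494893e-03 -1.79827263e+02] [-5.21181199e+00  2.26222269e+00 -2.26544028e+01  4.68074409e-04
 -6.50810395e+01 -8.46156483e+01] [-0.32499012  0.42178986  0.80574313] 0.06620522511301659
```

View pics/w1.png

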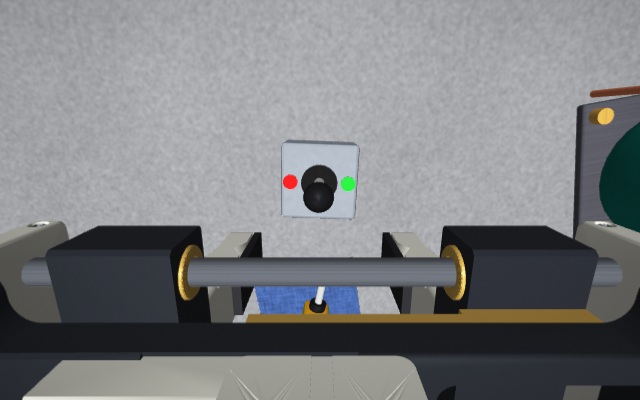

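The wrist view shows the box below, red dot at (290,182), green at (348,184), knob at about (318,197), between the fingers.

```bash
cat >> h.py <<'E'
def wristT(o):
    from scipy.spatial.transform import Rotation as Ro
    T=np.eye(4); T[:3,:3]=Ro.from_euler("xyz",o["orientation"],degrees=True).as_matrix(); T[:3,3]=o["tool_pos"]
    return T@np.array(ctrl.calibration("wrist")["hand_eye"])
E
python3 - <<'E'
from h import *
T=wristT(ctrl.get_obs())
print(plane("wrist",[[318,196.5]],.115,T),plane("wrist",[[290,182],[348,184]],.05,T))
E
```

```text
[[ 0.42247328 -0.23540593  0.115     ]] [[ 0.42245294 -0.26699673  0.05      ]
 [ 0.4246436  -0.20281933  0.05      ]]
```

Request:
apply_moves(
  targets=[
    {"travel":[2,-4,30],"roll":0,"jaw":66},
    {"travel":[0,0,45],"roll":0,"jaw":66},
    {"travel":[0,0,40],"roll":0,"jaw":66},
    {"travel":[0,0,17],"roll":0,"jaw":66},
    {"travel":[0,0,0],"roll":0,"jaw":66},
    {"travel":[0,8,0],"roll":0,"jaw":66},
    {"travel":[0,8,0],"roll":0,"jaw":66},
    {"travel":[0,6,0],"roll":0,"jaw":66},
    {"travel":[0,6,0],"roll":0,"jaw":66},
    {"travel":[0,5,0],"roll":0,"jaw":66},
  ],
)

```text
clock: 2.6
tool_pos: [0.4231, -0.2029, 0.1176]
orientation: [-180.0, 0.1, -179.9]
force: [-0.1, -3.4, 2.9]
opening: 0.0661
gripper_force: 1.4
```

Request:
apply_moves(
  targets=[
    {"travel":[0,5,0],"roll":0,"jaw":66},
    {"travel":[0,4,0],"roll":0,"jaw":66},
    {"travel":[0,0,0],"roll":0,"jaw":66},
  ],
)

```text
clock: 2.9
tool_pos: [0.4232, -0.194, 0.117]
orientation: [-180.0, 0.1, -179.9]
force: [2.0, -3.1, 2.8]
opening: 0.0661
gripper_force: 1.9
```

Run:
```python
from h import *
o=ctrl.get_obs(); T=wristT(o); im=ctrl.snapshot("wrist"); print(o["clock"],o["tool_pos"],o["force"])
cv2.imwrite("pics/w2.png",im[:,:,::-1])
```

```text
2.9 [ 0.4231911  -0.19402746  0.11699269] [ 1.97804767 -3.05750933  2.84724319]
```

View pics/w2.png

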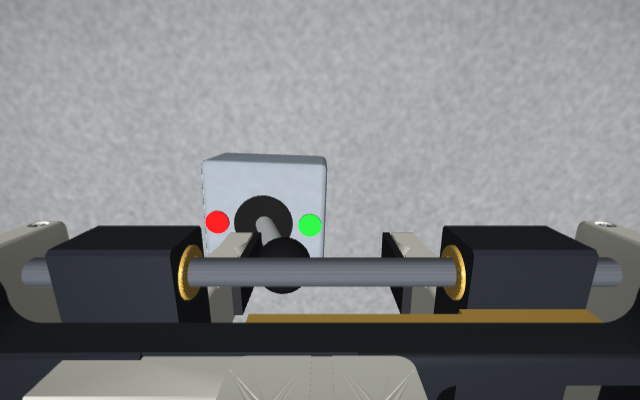

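The stick is held over to green by the finger, at about 0.35 rad. I push 2 mm more and hold.

Request:
apply_moves(
  targets=[
    {"travel":[0,2,0],"jaw":66,"roll":0},
    {"travel":[0,0,0],"jaw":66,"roll":0},
    {"travel":[0,0,0],"jaw":66,"roll":0},
    {"travel":[0,0,0],"jaw":66,"roll":0},
    {"travel":[0,0,0],"jaw":66,"roll":0},
    {"travel":[0,0,0],"jaw":66,"roll":0},
    {"travel":[0,0,0],"jaw":66,"roll":0},
    {"travel":[0,0,0],"jaw":66,"roll":0},
    {"travel":[0,0,0],"jaw":66,"roll":0},
    {"travel":[0,0,0],"jaw":66,"roll":0},
  ],
)

```text
clock: 3.95
tool_pos: [0.423, -0.1926, 0.1167]
orientation: [-180.0, 0.1, -180.0]
force: [3.1, -3.9, 2.4]
opening: 0.0658
gripper_force: 2.2
```

Request:
apply_moves(
  targets=[
    {"travel":[0,0,0],"jaw":66,"roll":0},
    {"travel":[0,0,0],"jaw":66,"roll":0},
    {"travel":[0,0,0],"jaw":66,"roll":0},
    {"travel":[0,0,0],"jaw":66,"roll":0},
    {"travel":[0,0,0],"jaw":66,"roll":0},
    {"travel":[0,0,0],"jaw":66,"roll":0},
    {"travel":[0,0,0],"jaw":66,"roll":0},
    {"travel":[0,0,0],"jaw":66,"roll":0},
    {"travel":[0,-5,0],"jaw":66,"roll":0},
    {"travel":[0,-5,0],"jaw":66,"roll":0},
  ],
)

```text
clock: 4.95
tool_pos: [0.4219, -0.2025, 0.1163]
orientation: [180.0, -0.1, -180.0]
force: [0.6, -1.9, 2.0]
opening: 0.0662
gripper_force: 1.0
```

Request:
apply_moves(
  targets=[
    {"travel":[0,-5,0],"jaw":66,"roll":0},
    {"travel":[0,-5,0],"jaw":66,"roll":0},
    {"travel":[0,-5,0],"jaw":66,"roll":0},
    {"travel":[0,-6,0],"jaw":66,"roll":0},
    {"travel":[0,-7,0],"jaw":66,"roll":0},
    {"travel":[0,-6,0],"jaw":66,"roll":0},
    {"travel":[0,0,0],"jaw":66,"roll":0},
    {"travel":[0,0,-40],"jaw":66,"roll":0},
    {"travel":[0,0,-50],"jaw":66,"roll":0},
    {"travel":[0,0,-40],"jaw":66,"roll":0},
  ],
)

```text
clock: 5.95
tool_pos: [0.4224, -0.2364, 0.249]
orientation: [-180.0, 0.0, -180.0]
force: [1.5, 0.2, -0.9]
opening: 0.0659
gripper_force: 0.0
```

Request:
apply_moves(
  targets=[
    {"travel":[-45,-2,0],"jaw":66,"roll":0},
    {"travel":[-45,-2,0],"jaw":66,"roll":0},
    {"travel":[-45,-2,0],"jaw":66,"roll":0},
    {"travel":[-45,-2,0],"jaw":66,"roll":0},
    {"travel":[-45,-2,0],"jaw":66,"roll":0},
    {"travel":[-11,-1,0],"jaw":66,"roll":5},
    {"travel":[0,0,0],"jaw":66,"roll":5.7},
    {"travel":[0,0,40],"jaw":66,"roll":0},
    {"travel":[0,0,0],"jaw":66,"roll":0},
  ],
)

```text
clock: 6.85
tool_pos: [0.6557, -0.2462, 0.2009]
orientation: [179.9, -0.5, 169.3]
force: [-0.5, 1.2, -1.6]
opening: 0.066
gripper_force: 0.0
```

Run:
```python
from h import *
o=ctrl.get_obs(); T=wristT(o); im=ctrl.snapshot("wrist"); print(o["tool_pos"],o["orientation"],o["force"])
cv2.imwrite("pics/w3.png",im[:,:,::-1])
t=ctrl.snapshot("top"); print("stick black top",[b[:2] for b in blobs(t[260:310,395:440].copy(),[0,0,0],[180,255,45])])
s=ctrl.snapshot("side"); cv2.imwrite("pics/s3.png",s[:,:,::-1])
```

```text
[ 0.65569368 -0.24617217  0.20089616] [179.93040289  -0.51103573 169.27113181] [-0.5259488   1.23796181 -1.55169677]
stick black top [(142, [21.1, 24.5])]
```

View pics/w3.png

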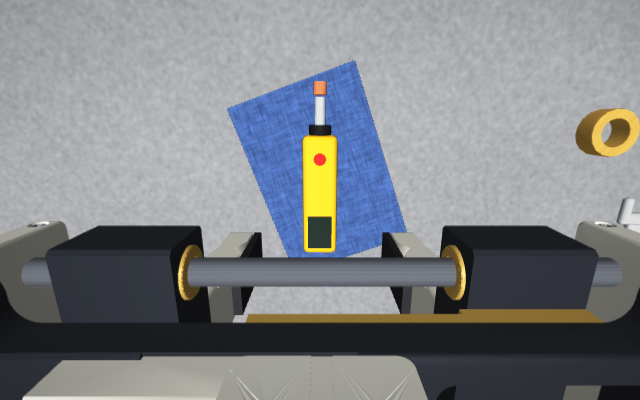

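The thermometer is square in the wrist view: top face spans columns 303–337, rows 136–251, tip up the picture. Stick is back near its middle.

Run:
```python
from h import *
o=ctrl.get_obs(); T=wristT(o)
P=plane("wrist",[[319.5,136],[320,251],[320,88]],.042,T); print(P.round(4), P[:2].mean(0), np.linalg.norm(P[1]-P[0]))
d=P[1]-P[0]; print(np.degrees(np.arctan2(d[1],d[0])))
from scipy.spatial.transform import Rotation as Ro
R=Ro.from_euler("xyz",o["orientation"],degrees=True); print("tool mm",R.inv().apply(P[:2].mean(0)-o["tool_pos"])*1e3)
```

```text
[[ 0.6056 -0.2398  0.042 ]
 [ 0.7231 -0.2616  0.042 ]
 [ 0.5631 -0.2312  0.042 ]] [ 0.66435306 -0.25068705  0.042     ] 0.11944748403507256
-10.503923588843627
tool mm [ -6.22628046  -1.94753625 165.57973673]
```

Request:
apply_moves(
  targets=[
    {"travel":[-6,-2,40],"jaw":66,"roll":0},
    {"travel":[0,0,45],"jaw":66,"roll":0},
    {"travel":[0,0,40],"jaw":66,"roll":0},
    {"travel":[0,0,30],"jaw":66,"roll":0},
    {"travel":[0,0,14],"jaw":66,"roll":0},
    {"travel":[0,0,0],"jaw":66,"roll":0},
  ],
)

```text
clock: 7.6
tool_pos: [0.6636, -0.2503, 0.0369]
orientation: [-180.0, -0.1, 169.3]
force: [0.4, 0.3, 0.1]
opening: 0.066
gripper_force: 0.0
```

Request:
apply_moves(
  targets=[
    {"travel":[0,0,2],"jaw":50,"roll":0},
    {"travel":[0,0,0],"jaw":40,"roll":0},
    {"travel":[0,0,0],"jaw":20,"roll":0},
    {"travel":[0,0,0],"jaw":20,"roll":0},
    {"travel":[0,0,0],"jaw":20,"roll":0},
    {"travel":[0,0,0],"jaw":20,"roll":0},
  ],
)

```text
clock: 8.2
tool_pos: [0.6643, -0.2504, 0.0365]
orientation: [180.0, 0.1, 169.3]
force: [-0.6, 2.0, 6.2]
opening: 0.0337
gripper_force: 30.0
```

Request:
apply_moves(
  targets=[
    {"travel":[0,0,0],"jaw":46,"roll":0},
    {"travel":[0,0,0],"jaw":46,"roll":0},
    {"travel":[0,0,3],"jaw":46,"roll":0},
    {"travel":[0,0,3],"jaw":46,"roll":0},
    {"travel":[0,0,0],"jaw":46,"roll":0},
    {"travel":[0,0,0],"jaw":46,"roll":0},
  ],
)

```text
clock: 8.8
tool_pos: [0.6637, -0.2504, 0.0292]
orientation: [-180.0, -0.0, 169.3]
force: [-0.4, 0.0, 0.1]
opening: 0.0463
gripper_force: 0.0
```

Close, then lift a little and look from the side.

Request:
apply_moves(
  targets=[
    {"travel":[0,0,0],"jaw":30,"roll":0},
    {"travel":[0,0,0],"jaw":20,"roll":0},
    {"travel":[0,0,0],"jaw":20,"roll":0},
    {"travel":[0,0,0],"jaw":20,"roll":0},
    {"travel":[0,0,-10],"jaw":20,"roll":0},
    {"travel":[0,0,-20],"jaw":20,"roll":0},
    {"travel":[0,0,-30],"jaw":20,"roll":0},
    {"travel":[0,0,-40],"jaw":20,"roll":0},
    {"travel":[0,0,-50],"jaw":20,"roll":0},
    {"travel":[0,0,-50],"jaw":20,"roll":0},
  ],
)

```text
clock: 9.8
tool_pos: [0.6631, -0.2502, 0.2316]
orientation: [180.0, -0.1, 169.3]
force: [1.0, 0.2, -1.4]
opening: 0.0338
gripper_force: 30.0
```

Run:
```python
from h import *
o=ctrl.get_obs(); print(o["tool_pos"],o["force"],o["moment"],o["gripper_force"],o["joint_pos"].round(1))
s=ctrl.snapshot("side"); w=ctrl.snapshot("wrist")
cv2.imwrite("pics/s4.png",np.hstack([cv2.resize(s[40:240,220:440],(440,400)),cv2.resize(w,(360,225)).repeat(1,0) if 0 else cv2.copyMakeBorder(cv2.resize(w,(360,225)),0,175,0,0,0)])[:,:,::-1])
```

```text
[ 0.66310344 -0.25022651  0.23157294] [ 0.9763207   0.19469271 -1.38006148] [-0.08484963 -0.31945051  0.01499151] 29.9915412068367 [ -5.   24.3   4.2  -0.  -69.9 -95.7]
```

View pics/s4.png

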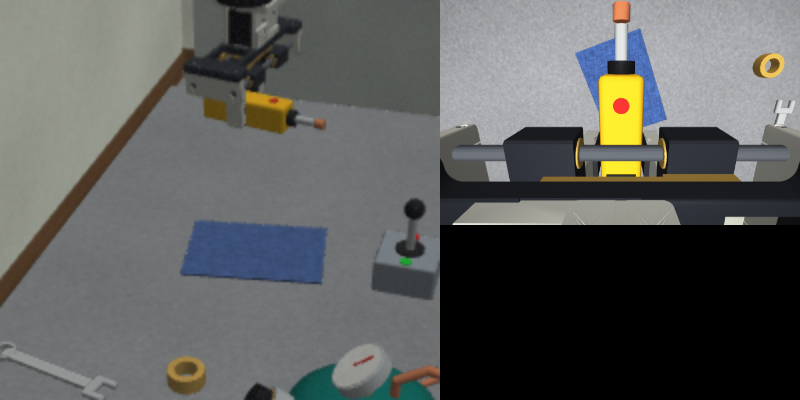

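Request:
apply_moves(
  targets=[
    {"travel":[17.7,41.4,-4],"jaw":20,"roll":0},
    {"travel":[17.7,41.4,-4],"jaw":20,"roll":0},
    {"travel":[17.7,41.4,-4],"jaw":20,"roll":0},
    {"travel":[17.7,41.4,-4],"jaw":20,"roll":0},
    {"travel":[17.7,41.4,-4],"jaw":20,"roll":0},
    {"travel":[17.7,41.4,-4],"jaw":20,"roll":0},
    {"travel":[17.7,41.4,-4],"jaw":20,"roll":0},
    {"travel":[17.7,41.4,-4],"jaw":20,"roll":0},
    {"travel":[17.7,41.4,-4],"jaw":20,"roll":0},
    {"travel":[17.7,41.4,-4],"jaw":20,"roll":0},
  ],
)

```text
clock: 10.9
tool_pos: [0.5657, 0.1909, 0.2702]
orientation: [180.0, 0.0, 169.3]
force: [1.3, 1.2, -2.1]
opening: 0.0337
gripper_force: 30.0
```

Request:
apply_moves(
  targets=[
    {"travel":[0,0,0],"jaw":20,"roll":-8.5},
    {"travel":[0,0,0],"jaw":20,"roll":-8.5},
    {"travel":[0,0,0],"jaw":20,"roll":-8.5},
    {"travel":[0,0,0],"jaw":20,"roll":-8.5},
    {"travel":[0,0,0],"jaw":20,"roll":-8.5},
    {"travel":[0,0,0],"jaw":20,"roll":-8.5},
    {"travel":[0,0,0],"jaw":20,"roll":-8.5},
    {"travel":[0,0,0],"jaw":20,"roll":-8.5},
    {"travel":[0,0,0],"jaw":20,"roll":-8.5},
    {"travel":[0,0,0],"jaw":20,"roll":-8.5},
  ],
)

```text
clock: 11.9
tool_pos: [0.5664, 0.1891, 0.2698]
orientation: [180.0, 0.0, -105.3]
force: [-0.2, -0.3, -2.7]
opening: 0.0335
gripper_force: 30.0
```

Request:
apply_moves(
  targets=[
    {"travel":[0,0,0],"jaw":20,"roll":-8.5},
    {"travel":[0,0,0],"jaw":20,"roll":-8.5},
    {"travel":[0,0,0],"jaw":20,"roll":-8.5},
    {"travel":[0,0,0],"jaw":20,"roll":-8.5},
    {"travel":[0,0,0],"jaw":20,"roll":-8.5},
    {"travel":[0,0,0],"jaw":20,"roll":-8.5},
    {"travel":[0,0,0],"jaw":20,"roll":-8.5},
    {"travel":[0,0,0],"jaw":20,"roll":-8.5},
    {"travel":[0,0,0],"jaw":20,"roll":-8.5},
    {"travel":[0,0,0],"jaw":20,"roll":-8.5},
  ],
)

```text
clock: 12.9
tool_pos: [0.5664, 0.1891, 0.2698]
orientation: [-180.0, 0.0, -20.3]
force: [-0.8, 0.3, -2.3]
opening: 0.0335
gripper_force: 30.0
```

Request:
apply_moves(
  targets=[
    {"travel":[0,0,35],"jaw":20,"roll":0},
    {"travel":[0,0,30],"jaw":20,"roll":0},
    {"travel":[0,0,10],"jaw":20,"roll":0},
    {"travel":[0,0,5],"jaw":20,"roll":0},
    {"travel":[0,0,5],"jaw":20,"roll":0},
    {"travel":[0,0,0],"jaw":20,"roll":0},
  ],
)

```text
clock: 13.5
tool_pos: [0.5671, 0.1895, 0.1852]
orientation: [-180.0, -0.0, -20.7]
force: [-0.2, -0.1, -2.4]
opening: 0.0338
gripper_force: 30.0
```

Request:
apply_moves(
  targets=[
    {"travel":[0,0,2],"jaw":20,"roll":0},
    {"travel":[0,0,2],"jaw":20,"roll":0},
    {"travel":[0,0,2],"jaw":20,"roll":0},
    {"travel":[0,0,2],"jaw":20,"roll":0},
    {"travel":[0,0,2],"jaw":20,"roll":0},
    {"travel":[0,0,0],"jaw":20,"roll":0},
  ],
)

```text
clock: 14.1
tool_pos: [0.5684, 0.1894, 0.1766]
orientation: [-179.9, -0.2, -20.6]
force: [2.0, -2.0, 5.7]
opening: 0.0337
gripper_force: 30.0
```

Run:
```python
from h import *
o=ctrl.get_obs(); print(o["tool_pos"],o["force"],o["moment"],o["gripper_force"])
s=ctrl.snapshot("side")
cv2.imwrite("pics/s5.png",cv2.resize(s[150:310,270:470],(800,600))[:,:,::-1])
```

```text
[0.56842954 0.18944711 0.1765607 ] [ 1.98139696 -1.96380914  5.73471072] [-0.69860907 -0.22649584  0.09249484] 30.000919997692108
```

View pics/s5.png

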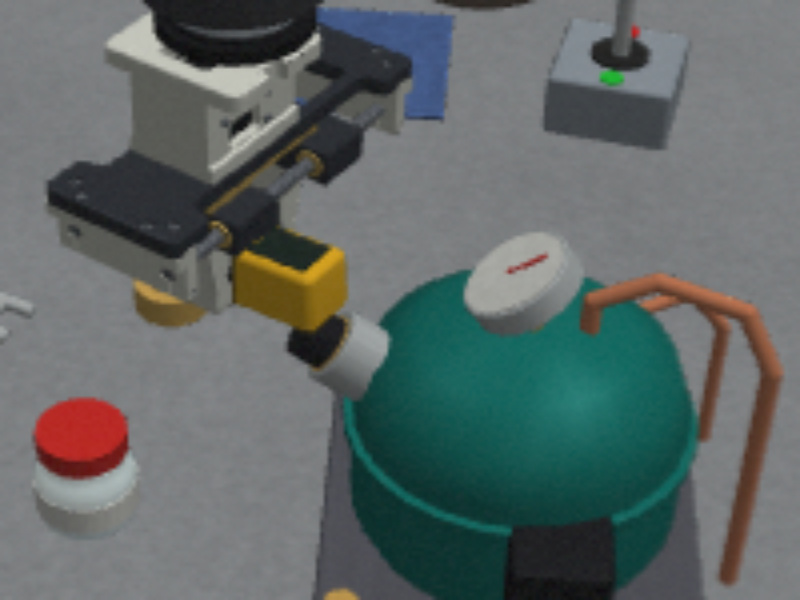

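The body's tail end rests on the plug's upper edge (about (330,325) in the crop), as planned; pressing on will pivot the thermometer in the pads.

Request:
apply_moves(
  targets=[
    {"travel":[0,0,2],"jaw":20,"roll":0},
    {"travel":[0,0,2],"jaw":20,"roll":0},
    {"travel":[0,0,2],"jaw":20,"roll":0},
    {"travel":[0,0,2],"jaw":20,"roll":0},
    {"travel":[0,0,2],"jaw":20,"roll":0},
    {"travel":[0,0,0],"jaw":20,"roll":0},
  ],
)

```text
clock: 14.75
tool_pos: [0.5697, 0.1893, 0.1673]
orientation: [-179.8, -0.3, -20.6]
force: [5.4, -4.4, 7.0]
opening: 0.0336
gripper_force: 30.0
```

Request:
apply_moves(
  targets=[
    {"travel":[0,0,2],"jaw":20,"roll":0},
    {"travel":[0,0,2],"jaw":20,"roll":0},
    {"travel":[0,0,2],"jaw":20,"roll":0},
    {"travel":[0,0,2],"jaw":20,"roll":0},
    {"travel":[0,0,2],"jaw":20,"roll":0},
    {"travel":[0,0,2],"jaw":20,"roll":0},
    {"travel":[0,0,0],"jaw":20,"roll":0},
  ],
)

```text
clock: 15.45
tool_pos: [0.5698, 0.1893, 0.1552]
orientation: [-179.8, -0.3, -20.6]
force: [6.5, -5.2, 6.6]
opening: 0.0336
gripper_force: 30.0
```

Run:
```python
from h import *
o=ctrl.get_obs(); print(o["tool_pos"],o["orientation"],o["force"],o["moment"],o["gripper_force"])
s=ctrl.snapshot("side");w=ctrl.snapshot("wrist");t=ctrl.snapshot("top")
for n,i in(("s6",s),("w6",w),("t6",t)): cv2.imwrite(f"pics/{n}.png",i[:,:,::-1])
cv2.imwrite("pics/m6.png",np.hstack([cv2.resize(s[150:310,230:430],(400,320)),cv2.resize(w[0:320,120:520],(400,320))])[:,:,::-1])
```

```text
[0.56979945 0.18926737 0.15521126] [-179.83648754   -0.32304909  -20.62719156] [ 6.52213359 -5.18985564  6.62276239] [-1.6904352  -1.80289172  0.12614117] 30.002826154232025
```

View pics/m6.png

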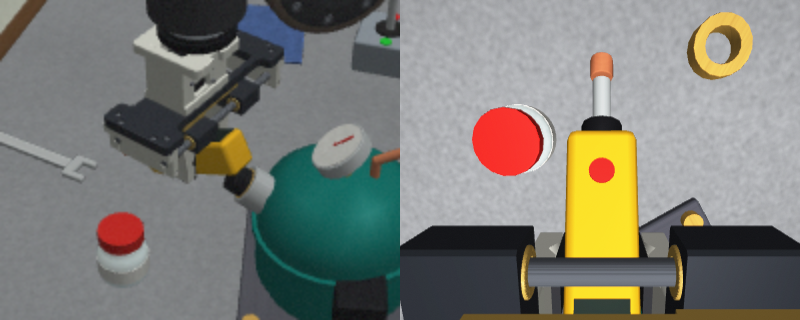

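The thermometer is clearly tipped, tip down and away. I'll measure the angle from the copper tip's and red button's pixels.

```bash
cat >> h.py <<'E'
COP=([4,90,90],[14,215,255])
def copper(im,amin=15): return [b[:2] for b in blobs(im,*COP,amin)]
def tilt(px,s=0.104,off=0.003,yoff=0):
    """tilt (deg, tip down) from copper centroid in wrist picture; tool frame, grasp point z=.003"""
    H=np.array(ctrl.calibration("wrist")["hand_eye"]); o,d=ray("wrist",[px],H); d=d[0]
    f=lambda t:np.array([s*np.cos(t)-off*np.sin(t),.003+s*np.sin(t)+off*np.cos(t)])
    ts=np.radians(np.linspace(-10,70,8001)); e=[(lambda p:(p[0]-o[0])*d[2]-(p[1]-o[2])*d[0])(f(t)) for t in ts]
    i=np.where(np.diff(np.sign(e)))[0]; return np.degrees(ts[i])
E
python3 - <<'E'
from h import *
L=lambda n:cv2.imread(f"pics/{n}.png")[:,:,::-1].copy()
print("w3",copper(L("w3")),"w6",copper(L("w6"))); 
print("t6",copper(L("t6"),5),"s6",copper(L("s6"),5))
a=[c for c in copper(L("w6")) if abs(c[1][0]-320)<25]; print([tilt(c[1],s) for c in a for s in(.102,.104,.106)])
r=[b[:2] for b in blobs(L("w6"),[0,180,120],[3,255,255])]; print(r)
E
```

```text
w3 [(175, [319.9, 87.7])] w6 [(535, [321.1, 65.3])]
t6 [(211, [242.9, 323.2]), (99, [282.2, 316.7]), (94, [580.6, 393.4]), (38, [163.1, 58.2]), (32, [392.9, 53.8]), (31, [183.4, 56.6]), (28, [150.6, 62.2]), (27, [413.2, 53.4]), (25, [501.6, 54.0]), (22, [262.0, 191.4]), (21, [301.7, 54.9]), (21, [115.7, 58.5]), (20, [488.8, 53.4]), (20, [468.8, 56.9]), (19, [605.6, 52.9]), (18, [370.0, 54.6]), (17, [434.9, 53.1]), (17, [567.6, 53.6]), (17, [448.1, 55.2]), (16, [208.6, 56.4]), (16, [59.8, 60.1]), (16, [9.2, 62.0]), (15, [513.8, 53.1]), (15, [339.6, 54.8]), (15, [138.3, 56.5]), (15, [74.6, 59.4]), (14, [291.4, 54.4]), (14, [194.9, 56.2]), (14, [225.5, 55.6]), (14, [41.2, 62.0]), (13, [346.8, 55.6]), (13, [359.9, 55.2]), (12, [472.2, 52.9]), (11, [547.6, 51.9]), (11, [313.6, 53.9]), (11, [284.1, 55.9]), (11, [100.7, 58.5]), (11, [47.0, 61.1]), (11, [52.3, 61.1]), (10, [594.3, 53.6]), (10, [617.4, 52.2]), (10, [541.0, 54.3]), (10, [239.9, 56.7]), (10, [240.4, 285.9]), (9, [455.2, 53.0]), (9, [622.4, 53.2]), (8, [587.0, 53.9]), (8, [627.6, 54.1]), (8, [173.2, 55.9]), (8, [440.1, 57.6]), (
[... 324 characters left out ...]
0, 54.5]), (6, [151.3, 56.7]), (6, [279.3, 55.8]), (6, [124.5, 56.3]), (6, [257.3, 57.5]), (6, [26.2, 59.7]), (6, [463.2, 58.7]), (6, [232.5, 61.7]), (5, [533.4, 51.8]), (5, [323.8, 54.0]), (5, [330.8, 52.6]), (5, [529.6, 53.6]), (5, [599.8, 53.2]), (5, [215.2, 55.2]), (5, [251.0, 54.8]), (5, [91.6, 60.0]), (5, [244.0, 60.0]), (5, [354.0, 59.6]), (5, [357.8, 59.6]), (5, [613.0, 59.0]), (5, [282.0, 60.4])] s6 [(484, [446.3, 244.7]), (180, [540.3, 107.3]), (103, [54.2, 89.8]), (12, [79.8, 75.6]), (11, [151.5, 275.3]), (8, [86.8, 71.0]), (6, [157.7, 267.7]), (5, [273.4, 113.4]), (5, [193.6, 214.0])]
[array([18.57]), array([20.53]), array([22.33])]
[(3635, [226.3, 141.3]), (471, [321.3, 170.0])]
```

```bash
cat >> h.py <<'E'
def topray_in_tool(px,o):
    """top-camera ray cut with the tool's xz plane -> (x,z) in tool frame relative to grasp point; tilt"""
    from scipy.spatial.transform import Rotation as Ro
    R=Ro.from_euler("xyz",o["orientation"],degrees=True); c,d=ray("top",[px])
    c,d=R.inv().apply(c-o["tool_pos"]),R.inv().apply(d[0]); p=c-d*c[1]/d[1] if abs(d[1])>1e-3 else None
    return p
E
python3 - <<'E'
from h import *
o=ctrl.get_obs()
print("cond",topray_in_tool([262,191.4],o))
# w3 calibration: tool pose at that time
o3=dict(tool_pos=np.array([0.65569368,-0.24617217,0.20089616]),orientation=np.array([179.93,-.511,169.27]))
P=plane("wrist",[[319.9,87.7]],.0265,wristT(o3))[0]; print("s from w3",np.linalg.norm((P-[.6644,-.2507,0])[:2]),P)
# button: w3 red vs
L=lambda n:cv2.imread(f"pics/{n}.png")[:,:,::-1].copy()
b=[b[1] for b in blobs(L("w3"),[0,180,120],[3,255,255]) if abs(b[1][0]-320)<20][0]; Q=plane("wrist",[b],.042,wristT(o3))[0]; sb=np.linalg.norm((Q-[.6644,-.2507,0])[:2]); print("button",b,sb)
for s in(.100,.102): print(tilt([321.1,65.3],s,off=.000))
print("button tilt",tilt([321.3,170],sb,off=-.016))
E
```

```text
cond [0.10012974 0.         0.05566887]
s from w3 0.10783278894138917 [ 0.55881775 -0.22878429  0.0265    ]
button [319.3, 159.2] 0.04175618996136405
[18.06]
[20.21]
button tilt []
```

Request:
apply_moves(
  targets=[
    {"travel":[0,0,2],"jaw":20,"roll":0},
    {"travel":[0,0,2],"jaw":20,"roll":0},
    {"travel":[0,0,2],"jaw":20,"roll":0},
    {"travel":[0,0,1],"jaw":20,"roll":0},
    {"travel":[0,0,0],"jaw":20,"roll":0},
    {"travel":[0,0,-10],"jaw":20,"roll":0},
    {"travel":[0,0,-25],"jaw":20,"roll":0},
    {"travel":[0,0,-30],"jaw":20,"roll":0},
    {"travel":[0,0,-35],"jaw":20,"roll":0},
    {"travel":[0,0,0],"jaw":20,"roll":0},
  ],
)

```text
clock: 16.6
tool_pos: [0.5689, 0.1904, 0.2514]
orientation: [-179.6, -0.3, -20.6]
force: [1.3, 0.6, -2.9]
opening: 0.0336
gripper_force: 30.0
```

Run:
```python
from h import *
o=ctrl.get_obs(); w=ctrl.snapshot("wrist"); t=ctrl.snapshot("top"); s=ctrl.snapshot("side"); print(o["tool_pos"],o["orientation"])
for n,i in(("s7",s),("w7",w),("t7",t)): cv2.imwrite(f"pics/{n}.png",i[:,:,::-1])
a=[c for c in copper(w) if abs(c[1][0]-320)<25]; b=[c for c in copper(t) if 230<c[1][0]<300 and 150<c[1][1]<240]; c=[c for c in copper(s,5) if c[1][0]<400]
print(a,b,c)
from scipy.spatial.transform import Rotation as Ro
R=Ro.from_euler("xyz",o["orientation"],degrees=True)
(o1,d1),(o2,d2)=ray("wrist",[a[0][1]],wristT(o)),ray("top",[b[0][1]]); d1,d2=d1[0],d2[0]
k=np.linalg.lstsq(np.c_[d1,-d2],o2-o1,rcond=None)[0]; A,B=o1+k[0]*d1,o2+k[1]*d2
print("gap",np.linalg.norm(A-B)); p=R.inv().apply((A+B)/2-o["tool_pos"])-[0,0,.003]; print("tip in tool from grasp",p,np.hypot(p[0],p[2]),np.degrees(np.arctan2(p[2],p[0])))
print("cut",topray_in_tool(b[0][1],o),[tilt(a[0][1],s,0.0) for s in(.106,.108)])
bt=[b[:2] for b in blobs(w,[0,180,120],[3,255,255])]; print(bt)
```

```text
[0.56894367 0.19035507 0.25138102] [-179.63723229   -0.33552068  -20.64522694]
[(425, [321.1, 80.5])] [(22, [256.0, 187.1])] [(17, [295.0, 197.2])]
gap 0.0005792633602314866
tip in tool from grasp [0.09194727 0.00027463 0.06633377] 0.11337754744164685 35.807912820810714
cut [0.09250091 0.         0.07095791] [array([31.42]), array([32.77])]
[(1807, [255.7, 134.0]), (424, [321.4, 169.5])]
```

Run:
```python
from h import *
from scipy.spatial.transform import Rotation as Ro
o=dict(tool_pos=np.array([0.56894,.190355,.25138]),orientation=np.array([-179.637,-.3355,-20.645])); R=Ro.from_euler("xyz",o["orientation"],degrees=True)
def ls(rs):
    A=np.zeros((3,3));b=np.zeros(3)
    for c,d in rs:
        d=d[0]/np.linalg.norm(d[0]);M=np.eye(3)-np.outer(d,d);A+=M;b+=M@c
    return np.linalg.solve(A,b)
L=lambda n:cv2.imread(f"pics/{n}.png")[:,:,::-1].copy()
w,t,s=ray("wrist",[[321.1,80.5]],wristT(o)),ray("top",[[256,187.1]]),ray("side",[[295,197.2]])
for rs in([w,t,s],[t,s],[w,s]):
    p=R.inv().apply(ls(rs)-o["tool_pos"])-[0,0,.003]; print("tip",p.round(4),np.hypot(p[0],p[2]),np.degrees(np.arctan2(p[2],p[0])))
# yellow near end of stem (body front edge) in wrist: row of top of yellow, and button ; solve with known lengths
y=[b for b in blobs(L("w7"),[18,120,90],[32,255,255],500) if abs(b[1][0]-320)<30]; 
for b in y: r=np.where(b[2].any(1))[0]; cols=[np.where(b[2][i])[0] for i in (r[0]+3,r[0]+15)]; print(b[:2],r[0],[(c[0],c[-1]) for c in cols])
```

```text
tip [0.0912 0.0008 0.0659] 0.11253181916021998 35.87367457125567
tip [0.091  0.0012 0.066 ] 0.11238525999927829 35.9382278223614
tip [0.0907 0.001  0.066 ] 0.11217408427798255 36.0628778921851
(8128, [321.5, 199.1]) 134 [(np.int64(292), np.int64(351)), (np.int64(289), np.int64(354))]
```

Request:
apply_moves(
  targets=[
    {"travel":[28.4,-31,0],"jaw":20,"roll":0},
    {"travel":[28.4,-31,0],"jaw":20,"roll":0},
    {"travel":[0,0,0],"jaw":20,"roll":8.5},
    {"travel":[0,0,0],"jaw":20,"roll":8.5},
    {"travel":[0,0,0],"jaw":20,"roll":8.5},
    {"travel":[0,0,0],"jaw":20,"roll":8.5},
    {"travel":[0,0,0],"jaw":20,"roll":8.5},
    {"travel":[0,0,0],"jaw":20,"roll":8.5},
    {"travel":[0,0,0],"jaw":20,"roll":8.5},
    {"travel":[0,0,0],"jaw":20,"roll":8.5},
  ],
)

```text
clock: 17.75
tool_pos: [0.641, 0.227, 0.2435]
orientation: [179.8, -0.1, -89.1]
force: [0.6, 0.7, -1.8]
opening: 0.034
gripper_force: 30.0
```

Request:
apply_moves(
  targets=[
    {"travel":[0,0,0],"jaw":20,"roll":8.5},
    {"travel":[0,0,0],"jaw":20,"roll":8.5},
    {"travel":[0,0,0],"jaw":20,"roll":8.5},
    {"travel":[0,0,0],"jaw":20,"roll":8.5},
    {"travel":[0,0,0],"jaw":20,"roll":8.5},
    {"travel":[0,0,0],"jaw":20,"roll":8.5},
    {"travel":[0,0,0],"jaw":20,"roll":8.5},
    {"travel":[0,0,0],"jaw":20,"roll":8.5},
    {"travel":[0,0,0],"jaw":20,"roll":8.5},
    {"travel":[0,0,0],"jaw":20,"roll":4.5},
  ],
)

```text
clock: 18.75
tool_pos: [0.641, 0.2269, 0.2435]
orientation: [-179.9, -0.2, -170.0]
force: [0.7, 0.3, -2.4]
opening: 0.0337
gripper_force: 30.0
```

```bash
cat >> h.py <<'E'
from scipy.spatial.transform import Rotation as Ro
yaw=np.radians(10.45); u=np.array([np.cos(yaw),np.sin(yaw),0]); e=np.radians(35)
mouth=np.array([.5174,.2057,.134]); ax=np.cos(e)*u+[0,0,np.sin(e)]; hy=np.array([-u[1],u[0],0]); hx=np.cross(hy,ax)
def inmouth(p): return np.array([hx@(p-mouth),hy@(p-mouth),ax@(p-mouth)])*1e3
def ls(rs):
    A=np.zeros((3,3));b=np.zeros(3)
    for c,d in rs:
        d=d[0]/np.linalg.norm(d[0]);M=np.eye(3)-np.outer(d,d);A+=M;b+=M@c
    return np.linalg.solve(A,b)
E
python3 - <<'E'
from h import *
o=ctrl.get_obs(); w=ctrl.snapshot("wrist"); t=ctrl.snapshot("top"); s=ctrl.snapshot("side"); print(o["clock"],o["tool_pos"],o["orientation"],o["force"])
for n,i in(("s8",s),("w8",w),("t8",t)): cv2.imwrite(f"pics/{n}.png",i[:,:,::-1])
print([c for c in copper(w)],[c for c in copper(t,5) if 200<c[1][0]<300 and 150<c[1][1]<300],[c for c in copper(s,4) if c[1][0]<420])
R=Ro.from_euler("xyz",o["orientation"],degrees=True); f=o["tool_pos"]+R.apply([.096,.001,.0724]); print("tip pred",f,inmouth(f))
E
```

```text
18.75 [0.6410182  0.22694817 0.24348253] [-179.94503197   -0.1840349  -170.02484922] [ 0.73603915  0.33538438 -2.41172415]
[(427, [321.1, 80.1])] [(24, [233.0, 230.7]), (8, [240.2, 285.8])] [(34, [334.2, 222.1]), (4, [59.8, 86.0]), (4, [56.0, 88.0]), (4, [48.5, 93.0])]
tip pred [0.5460797  0.21119523 0.17139033] [-13.87951989   0.20223132  45.36603656]
```

Run:
```python
from h import *
o=dict(tool_pos=np.array([0.6410182,0.22694817,0.24348253]),orientation=np.array([-179.945,-.184,-170.025]))
w,t,s=ray("wrist",[[321.1,80.1]],wristT(o)),ray("top",[[233,230.7]]),ray("side",[[334.2,222.1]])
R=Ro.from_euler("xyz",o["orientation"],degrees=True); a=np.radians(34.4); tip=R.apply([np.cos(a),0,np.sin(a)])
for rs in([w,t,s],[t,s],[w,t]):
    p=ls(rs); q=R.inv().apply(p-o["tool_pos"])-[0,0,.003]; print("cop in mouth",inmouth(p).round(1),"face",inmouth(p+.0065*tip).round(1),"ang",np.degrees(np.arctan2(q[2],q[0])).round(1))
L=lambda n:cv2.imread(f"pics/{n}.png")[:,:,::-1].copy()
for n,c,r in(("t8","top",(225,235,260,262)),("s8","side",(335,225,365,260))):
    b=blobs(L(n)[r[1]:r[3],r[0]:r[2]].copy(),[0,0,0],[180,255,45]); print(c,[(x[0],x[1][0]+r[0],x[1][1]+r[1]) for x in b])
# boss white: circle-ish in the initial views
for n,r in(("top0",(225,235,260,270)),("side0",(335,225,380,270))):
    b=blobs(L(n)[r[1]:r[3],r[0]:r[2]].copy(),[0,0,150],[180,40,255]); print(n,[(x[0],x[1][0]+r[0],x[1][1]+r[1]) for x in b])
```

```text
cop in mouth [-19.7  -1.3  55.2] face [-19.8  -1.3  48.7] ang 32.9
cop in mouth [-18.9  -1.6  55.4] face [-19.   -1.5  48.9] ang 33.3
cop in mouth [-22.3  -1.6  56.6] face [-22.4  -1.6  50.1] ang 31.4
top [(83, 237.8, 244.2)]
side [(146, 348.6, 239.4)]
top0 [(105, 240.0, 254.4)]
side0 []
```

Request:
apply_moves(
  targets=[
    {"travel":[-5,0,7],"jaw":20,"roll":-0.4},
    {"travel":[-5,0,7.3],"jaw":20,"roll":0},
    {"travel":[0,0,0],"jaw":20,"roll":0},
    {"travel":[4.1,0,2.9],"jaw":20,"roll":0},
    {"travel":[4.1,0,2.9],"jaw":20,"roll":0},
    {"travel":[0,0,0],"jaw":20,"roll":0},
    {"travel":[0,0,0],"jaw":20,"roll":0},
  ],
)

```text
clock: 19.6
tool_pos: [0.6434, 0.2276, 0.2258]
orientation: [180.0, 0.0, -169.3]
force: [0.3, -0.5, -1.1]
opening: 0.0338
gripper_force: 30.0
```

```bash
cat >> h.py <<'E'
def look(tag):
    o=ctrl.get_obs(); w=ctrl.snapshot("wrist"); t=ctrl.snapshot("top"); s=ctrl.snapshot("side")
    for n,i in(("s",s),("w",w),("t",t)): cv2.imwrite(f"pics/{n}{tag}.png",i[:,:,::-1])
    a=[c for c in copper(w) if abs(c[1][0]-320)<25]; b=[c for c in copper(t,5) if 215<c[1][0]<260 and 205<c[1][1]<262]; c=[c for c in copper(s,4) if 310<c[1][0]<370 and 200<c[1][1]<260]
    print(o["clock"],o["tool_pos"].round(4),o["orientation"].round(2),"F",o["force"].round(2),"Fax",(o["force"]@ax).round(2)); print(a,b,c)
    R=Ro.from_euler("xyz",o["orientation"],degrees=True); an=np.radians(34); tip=R.apply([np.cos(an),0,np.sin(an)])
    W,T,S=ray("wrist",[a[0][1]],wristT(o)),ray("top",[b[0][1]]),ray("side",[c[0][1]])
    for rs in([W,T,S],[T,S]):
        p=ls(rs); q=R.inv().apply(p-o["tool_pos"])-[0,0,.003]; print("face",inmouth(p+.0065*tip).round(1),"q",q.round(4),np.degrees(np.arctan2(q[2],q[0])).round(1))
E
python3 -c "
from h import *
look('9')"
```

```text
19.6 [0.6434 0.2276 0.2258] [ 1.7999e+02  3.0000e-02 -1.6927e+02] F [ 0.33 -0.51 -1.1 ] Fax -0.44
[(424, [321.1, 80.2])] [(26, [234.8, 230.4])] [(33, [333.0, 228.9])]
face [-2.6 -2.4 40.2] q [ 0.0911 -0.0006  0.06  ] 33.4
face [-1.5 -2.8 40.4] q [ 0.0904 -0.001   0.0607] 33.9
```

Request:
apply_moves(
  targets=[
    {"travel":[3,2,3.5],"jaw":20,"roll":0},
    {"travel":[4.1,0,2.9],"jaw":20,"roll":0},
    {"travel":[2.5,0,1.7],"jaw":20,"roll":0},
    {"travel":[0,0,0],"jaw":20,"roll":0},
    {"travel":[0,0,0],"jaw":20,"roll":0},
  ],
)

```text
clock: 20.25
tool_pos: [0.6338, 0.2277, 0.2175]
orientation: [-180.0, 0.0, -169.3]
force: [0.3, 0.9, -2.0]
opening: 0.034
gripper_force: 30.0
```

```bash
python3 -c "
from h import *
look('10')
L=lambda n:cv2.imread(f'pics/{n}.png')
c=[cv2.resize(L('s10')[190:270,300:400],(400,320),interpolation=3),cv2.resize(L('t10')[200:280,190:290],(400,320),interpolation=3)]
d=cv2.resize(L('w10')[0:200,160:480],(400,250))
cv2.imwrite('pics/m10.png',np.vstack([np.hstack(c),np.hstack([d,0*d])]))"
```

```text
20.25 [0.6338 0.2277 0.2175] [-1.8000e+02  1.0000e-02 -1.6928e+02] F [ 0.31  0.91 -2.02] Fax -0.77
[(430, [321.1, 80.0])] [(24, [235.1, 234.9])] [(37, [337.8, 232.9]), (6, [316.3, 212.3])]
face [-1.5 -0.3 27.7] q [ 0.0912 -0.0004  0.0597] 33.2
face [-0.6 -0.6 27.9] q [ 0.0906 -0.0007  0.0603] 33.7
```

View pics/m10.png

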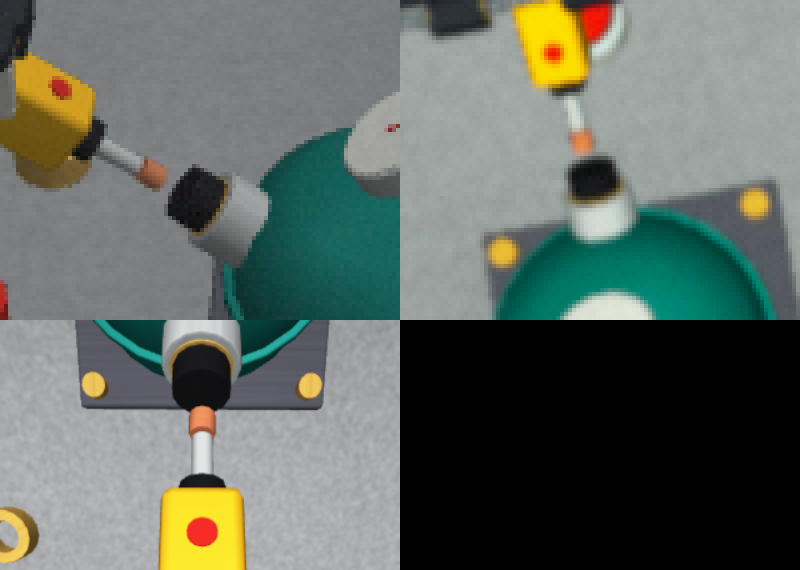

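Side and top close-ups show the copper tip (at (152,172) in the crop) lined up with the middle of the black plug, a few mm off it and square. I'll advance by touch.

Request:
apply_moves(
  targets=[
    {"travel":[1.6,0,1.1],"jaw":20,"roll":0},
    {"travel":[1.6,0,1.1],"jaw":20,"roll":0},
    {"travel":[0,0,0],"jaw":20,"roll":0},
    {"travel":[0,0,0],"jaw":20,"roll":0},
  ],
)

```text
clock: 20.8
tool_pos: [0.6306, 0.2271, 0.2152]
orientation: [-180.0, 0.0, -169.3]
force: [0.4, 0.0, -2.6]
opening: 0.0342
gripper_force: 30.0
```

Request:
apply_moves(
  targets=[
    {"travel":[1.6,0,1.1],"jaw":20,"roll":0},
    {"travel":[0,0,0],"jaw":20,"roll":0},
    {"travel":[0,0,0],"jaw":20,"roll":0},
  ],
)

```text
clock: 21.1
tool_pos: [0.629, 0.2268, 0.2141]
orientation: [-180.0, -0.0, -169.3]
force: [1.0, -0.4, -2.5]
opening: 0.034
gripper_force: 30.0
```

Request:
apply_moves(
  targets=[
    {"travel":[1.6,0,1.1],"jaw":20,"roll":0},
    {"travel":[0,0,0],"jaw":20,"roll":0},
    {"travel":[0,0,0],"jaw":20,"roll":0},
  ],
)

```text
clock: 21.4
tool_pos: [0.6274, 0.2265, 0.213]
orientation: [-180.0, -0.0, -169.3]
force: [-0.1, -0.9, -2.4]
opening: 0.0338
gripper_force: 30.0
```

Request:
apply_moves(
  targets=[
    {"travel":[1.6,0,1.1],"jaw":20,"roll":0},
    {"travel":[0,0,0],"jaw":20,"roll":0},
    {"travel":[0,0,0],"jaw":20,"roll":0},
  ],
)

```text
clock: 21.7
tool_pos: [0.6259, 0.2262, 0.2119]
orientation: [-180.0, -0.0, -169.3]
force: [-0.2, 0.3, -2.3]
opening: 0.0338
gripper_force: 30.0
```

Request:
apply_moves(
  targets=[
    {"travel":[1.6,0,1.1],"jaw":20,"roll":0},
    {"travel":[0,0,0],"jaw":20,"roll":0},
    {"travel":[0,0,0],"jaw":20,"roll":0},
  ],
)

```text
clock: 22.0
tool_pos: [0.6243, 0.2259, 0.2108]
orientation: [-180.0, -0.0, -169.3]
force: [-0.6, 0.4, -2.7]
opening: 0.0338
gripper_force: 30.0
```

Request:
apply_moves(
  targets=[
    {"travel":[1.6,0,1.1],"jaw":20,"roll":0},
    {"travel":[0,0,0],"jaw":20,"roll":0},
    {"travel":[0,0,0],"jaw":20,"roll":0},
  ],
)

```text
clock: 22.3
tool_pos: [0.6231, 0.2258, 0.21]
orientation: [180.0, 0.0, -169.3]
force: [1.1, 0.9, -1.6]
opening: 0.034
gripper_force: 30.0
```

```bash
python3 -c "
from h import *
look('11')"
```

```text
22.3 [0.6231 0.2258 0.21  ] [ 1.8000e+02  5.0000e-02 -1.6928e+02] F [ 1.13  0.92 -1.61] Fax 0.12
[(421, [321.1, 80.3])] [(32, [236.4, 240.0])] [(34, [343.2, 236.1]), (4, [322.2, 214.5])]
face [-1.3 -0.3 14.1] q [ 0.0914 -0.0004  0.0601] 33.3
face [-0.7 -0.5 14.3] q [ 0.0909 -0.0006  0.0605] 33.6
```

Request:
apply_moves(
  targets=[
    {"travel":[1.6,0,1.1],"jaw":20,"roll":0},
    {"travel":[0,0,0],"jaw":20,"roll":0},
    {"travel":[0,0,0],"jaw":20,"roll":0},
  ],
)

```text
clock: 22.75
tool_pos: [0.6215, 0.2255, 0.2089]
orientation: [180.0, 0.1, -169.3]
force: [2.0, 0.8, -0.2]
opening: 0.034
gripper_force: 30.0
```

Request:
apply_moves(
  targets=[
    {"travel":[1.2,0,0.9],"jaw":20,"roll":0},
    {"travel":[0,0,0],"jaw":20,"roll":0},
    {"travel":[0,0,0],"jaw":20,"roll":0},
  ],
)

```text
clock: 23.05
tool_pos: [0.6203, 0.2252, 0.208]
orientation: [180.0, 0.0, -169.3]
force: [3.0, 0.9, 0.4]
opening: 0.0336
gripper_force: 30.0
```

```bash
python3 -c "
from h import *
look('12')"
```

```text
23.05 [0.6203 0.2252 0.208 ] [ 1.7999e+02  5.0000e-02 -1.6928e+02] F [3.03 0.93 0.36] Fax 2.78
[(386, [321.1, 84.2])] [(28, [236.5, 240.4])] [(32, [343.5, 236.2])]
face [-1.3 -0.3 13.3] q [ 0.0893 -0.0004  0.0585] 33.2
face [-0.9 -0.5 13.5] q [ 0.0889 -0.0006  0.0589] 33.5
```

Request:
apply_moves(
  targets=[
    {"travel":[0.8,0,0.6],"jaw":20,"roll":0},
    {"travel":[0,0,0],"jaw":20,"roll":0},
    {"travel":[0,0,0],"jaw":20,"roll":0},
    {"travel":[0,0,0],"jaw":20,"roll":0},
    {"travel":[0,0,0],"jaw":20,"roll":0},
    {"travel":[0,0,0],"jaw":20,"roll":0},
    {"travel":[0,0,0],"jaw":20,"roll":0},
    {"travel":[0,0,0],"jaw":20,"roll":0},
    {"travel":[0,0,0],"jaw":20,"roll":0},
    {"travel":[0,0,0],"jaw":20,"roll":0},
  ],
)

```text
clock: 24.2
tool_pos: [0.6193, 0.225, 0.2071]
orientation: [180.0, 0.0, -169.3]
force: [3.2, 1.3, 0.7]
opening: 0.0338
gripper_force: 30.0
```

Request:
apply_moves(
  targets=[
    {"travel":[0,0,0],"jaw":20,"roll":0},
    {"travel":[0,0,0],"jaw":20,"roll":0},
    {"travel":[0,0,0],"jaw":20,"roll":0},
    {"travel":[0,0,0],"jaw":20,"roll":0},
    {"travel":[0,0,0],"jaw":20,"roll":0},
    {"travel":[0,0,0],"jaw":20,"roll":0},
    {"travel":[0,0,0],"jaw":20,"roll":0},
    {"travel":[0,0,0],"jaw":20,"roll":0},
    {"travel":[0,0,0],"jaw":20,"roll":0},
    {"travel":[0,0,0],"jaw":20,"roll":0},
  ],
)

```text
clock: 25.2
tool_pos: [0.6192, 0.225, 0.2071]
orientation: [-180.0, -0.0, -169.3]
force: [4.0, 1.1, 1.5]
opening: 0.0337
gripper_force: 30.0
```

```bash
python3 -c "
from h import *
look('13')"
```

```text
25.2 [0.6192 0.225  0.2071] [-180.     -0.   -169.29] F [3.99 1.11 1.53] Fax 4.25
[(390, [321.2, 86.1])] [(29, [236.4, 240.4])] [(32, [343.5, 236.2]), (6, [322.5, 214.7])]
face [-1.5 -0.2 13.4] q [ 0.0881 -0.0003  0.0575] 33.1
face [-1.  -0.3 13.6] q [ 0.0877 -0.0004  0.0578] 33.4
```

The tip was pressed about 5 mm and held for over 2 s. Retreat along the boss axis and carry to the mat.

Request:
apply_moves(
  targets=[
    {"travel":[-2,0,-1.4],"jaw":20,"roll":0},
    {"travel":[-4,0,-2.8],"jaw":20,"roll":0},
    {"travel":[-8,0,-5.7],"jaw":20,"roll":0},
    {"travel":[-10,0,-7],"jaw":20,"roll":0},
    {"travel":[-9,0,-20],"jaw":20,"roll":0},
    {"travel":[0,0,-20],"jaw":20,"roll":0},
    {"travel":[8,-40,0],"jaw":20,"roll":0},
    {"travel":[8,-45,0],"jaw":20,"roll":0},
    {"travel":[8,-45,0],"jaw":20,"roll":0},
    {"travel":[8,-45,0],"jaw":20,"roll":0},
  ],
)

```text
clock: 26.35
tool_pos: [0.6521, 0.0516, 0.2636]
orientation: [180.0, -0.1, -169.3]
force: [1.2, 0.3, -2.2]
opening: 0.034
gripper_force: 30.0
```

Request:
apply_moves(
  targets=[
    {"travel":[8,-45,0],"jaw":20,"roll":0},
    {"travel":[8,-45,0],"jaw":20,"roll":0},
    {"travel":[8,-45,0],"jaw":20,"roll":0},
    {"travel":[8,-45,0],"jaw":20,"roll":0},
    {"travel":[8,-45,0],"jaw":20,"roll":0},
    {"travel":[8,-40,0],"jaw":20,"roll":0},
    {"travel":[5,-26,0],"jaw":20,"roll":0},
    {"travel":[0,0,0],"jaw":20,"roll":0},
  ],
)

```text
clock: 27.15
tool_pos: [0.6537, -0.2462, 0.2628]
orientation: [180.0, -0.2, -169.5]
force: [0.3, 0.8, -2.4]
opening: 0.0341
gripper_force: 30.0
```

Request:
apply_moves(
  targets=[
    {"travel":[0,3,40],"jaw":20,"roll":0},
    {"travel":[0,0,45],"jaw":20,"roll":0},
    {"travel":[0,0,40],"jaw":20,"roll":0},
    {"travel":[0,0,25],"jaw":20,"roll":0},
    {"travel":[0,0,12],"jaw":20,"roll":0},
    {"travel":[0,0,6],"jaw":20,"roll":0},
    {"travel":[0,0,0],"jaw":20,"roll":0},
    {"travel":[0,0,0],"jaw":20,"roll":0},
  ],
)

```text
clock: 27.95
tool_pos: [0.6552, -0.2397, 0.0976]
orientation: [-180.0, 0.1, -169.3]
force: [0.0, -0.1, -1.9]
opening: 0.0337
gripper_force: 30.0
```

Request:
apply_moves(
  targets=[
    {"travel":[0,0,2],"jaw":20,"roll":0},
    {"travel":[0,0,2],"jaw":20,"roll":0},
    {"travel":[0,0,2],"jaw":20,"roll":0},
    {"travel":[0,0,2],"jaw":20,"roll":0},
    {"travel":[0,0,2],"jaw":20,"roll":0},
    {"travel":[0,0,0],"jaw":20,"roll":0},
  ],
)

```text
clock: 28.55
tool_pos: [0.6539, -0.2396, 0.0855]
orientation: [180.0, -0.0, -169.3]
force: [0.9, -0.9, -1.7]
opening: 0.0337
gripper_force: 30.0
```

Request:
apply_moves(
  targets=[
    {"travel":[0,0,2],"jaw":20,"roll":0},
    {"travel":[0,0,2],"jaw":20,"roll":0},
    {"travel":[0,0,2],"jaw":20,"roll":0},
    {"travel":[0,0,0],"jaw":20,"roll":0},
  ],
)

```text
clock: 28.95
tool_pos: [0.6539, -0.2396, 0.0795]
orientation: [180.0, -0.0, -169.3]
force: [-0.2, 0.2, -2.0]
opening: 0.0341
gripper_force: 30.0
```

Request:
apply_moves(
  targets=[
    {"travel":[-1,0,1.5],"jaw":20,"roll":0},
    {"travel":[-1,0,1.5],"jaw":20,"roll":0},
    {"travel":[0,0,0],"jaw":20,"roll":0},
  ],
)

```text
clock: 29.25
tool_pos: [0.6562, -0.2392, 0.0767]
orientation: [180.0, -0.0, -169.3]
force: [-0.0, 0.2, -1.5]
opening: 0.0336
gripper_force: 30.0
```

```bash
cat >> h.py <<'E'
def look2():
    o=ctrl.get_obs(); w=ctrl.snapshot("wrist"); a=[c for c in copper(w) if abs(c[1][0]-320)<25]
    r=[b[:2] for b in blobs(w,[0,180,120],[3,255,255]) if abs(b[1][0]-320)<20]
    print(o["clock"],o["tool_pos"].round(4),o["force"].round(1),a,r,[tilt(a[0][1],s,.003) for s in(.110,.1125)] if a else "")
E
python3 -c "
from h import *
look2()"
```

```text
29.25 [ 0.6562 -0.2392  0.0767] [-0.   0.2 -1.5] [(406, [321.5, 80.2]), (15, [318.0, 159.1])] [(422, [321.5, 169.3])] [array([31.38]), array([32.95])]
```

Request:
apply_moves(
  targets=[
    {"travel":[-1,0,1.5],"jaw":20,"roll":0},
    {"travel":[-1,0,1.5],"jaw":20,"roll":0},
    {"travel":[-1,0,1.5],"jaw":20,"roll":0},
    {"travel":[0,0,0],"jaw":20,"roll":0},
  ],
)

```text
clock: 29.7
tool_pos: [0.659, -0.2389, 0.0726]
orientation: [-180.0, -0.0, -169.3]
force: [-2.2, -0.3, 2.9]
opening: 0.0341
gripper_force: 30.0
```

Request:
apply_moves(
  targets=[
    {"travel":[-1,0,1.5],"jaw":20,"roll":0},
    {"travel":[-1,0,1.5],"jaw":20,"roll":0},
    {"travel":[0,0,0],"jaw":20,"roll":0},
  ],
)

```text
clock: 30.0
tool_pos: [0.6612, -0.2384, 0.0693]
orientation: [-180.0, -0.0, -169.3]
force: [-1.6, -0.6, 2.5]
opening: 0.0339
gripper_force: 30.0
```

```bash
python3 -c "
from h import *
look2()"
```

```text
30.0 [ 0.6612 -0.2384  0.0693] [-1.6 -0.6  2.5] [(453, [321.5, 72.7])] [(447, [321.5, 168.2])] [array([27.89]), array([29.58])]
```

Request:
apply_moves(
  targets=[
    {"travel":[-1.2,0,2],"jaw":20,"roll":0},
    {"travel":[-1.2,0,2],"jaw":20,"roll":0},
    {"travel":[-1.1,0,2],"jaw":20,"roll":0},
    {"travel":[-1,0,2],"jaw":20,"roll":0},
    {"travel":[0,0,0],"jaw":20,"roll":0},
  ],
)

```text
clock: 30.55
tool_pos: [0.6658, -0.2375, 0.0611]
orientation: [-180.0, 0.0, -169.3]
force: [0.8, 0.2, 2.5]
opening: 0.0337
gripper_force: 30.0
```

```bash
python3 -c "
from h import *
look2()"
```

```text
30.55 [ 0.6658 -0.2375  0.0611] [0.8 0.2 2.5] [(485, [321.5, 62.3]), (22, [321.5, 156.7])] [(482, [321.4, 167.6])] [array([23.]), array([24.9])]
```

Request:
apply_moves(
  targets=[
    {"travel":[-1,0,2],"jaw":20,"roll":0},
    {"travel":[-1,0,2],"jaw":20,"roll":0},
    {"travel":[-0.8,0,2],"jaw":20,"roll":0},
    {"travel":[-0.8,0,2],"jaw":20,"roll":0},
    {"travel":[0,0,0],"jaw":20,"roll":0},
  ],
)

```text
clock: 31.1
tool_pos: [0.6692, -0.2368, 0.0531]
orientation: [-180.0, 0.0, -169.3]
force: [0.8, -1.1, 2.7]
opening: 0.034
gripper_force: 30.0
```

```bash
python3 -c "
from h import *
look2()"
```

```text
31.1 [ 0.6692 -0.2368  0.0531] [ 0.8 -1.1  2.7] [(547, [321.5, 53.4])] [(265, [320.2, 163.0])] [array([18.73]), array([20.84])]
```

Request:
apply_moves(
  targets=[
    {"travel":[-0.7,0,2],"jaw":20,"roll":0},
    {"travel":[-0.7,0,2],"jaw":20,"roll":0},
    {"travel":[-0.5,0,2],"jaw":20,"roll":0},
    {"travel":[-0.5,0,2],"jaw":20,"roll":0},
    {"travel":[0,0,0],"jaw":20,"roll":0},
  ],
)

```text
clock: 31.65
tool_pos: [0.6716, -0.2363, 0.0452]
orientation: [-180.0, 0.0, -169.3]
force: [1.9, 0.9, 2.9]
opening: 0.0339
gripper_force: 30.0
```

Request:
apply_moves(
  targets=[
    {"travel":[-0.4,0,1],"jaw":20,"roll":0},
    {"travel":[-0.4,0,1],"jaw":20,"roll":0},
    {"travel":[-0.4,0,1],"jaw":20,"roll":0},
    {"travel":[-0.4,0,1],"jaw":20,"roll":0},
    {"travel":[0,0,0],"jaw":20,"roll":0},
  ],
)

```text
clock: 32.15
tool_pos: [0.6732, -0.236, 0.0415]
orientation: [-180.0, 0.0, -169.3]
force: [2.3, 0.2, 3.5]
opening: 0.0341
gripper_force: 30.0
```

```bash
python3 -c "
from h import *
look2()"
```

```text
32.15 [ 0.6732 -0.236   0.0415] [2.3 0.2 3.5] [(665, [321.4, 41.5])] [] [array([12.86]), array([15.32])]
```

Request:
apply_moves(
  targets=[
    {"travel":[-0.5,0,1],"jaw":20,"roll":0},
    {"travel":[-0.5,0,1],"jaw":20,"roll":0},
    {"travel":[-0.5,0,1],"jaw":20,"roll":0},
    {"travel":[-0.4,0,1],"jaw":20,"roll":0},
    {"travel":[-0.4,0,1],"jaw":20,"roll":0},
    {"travel":[-0.4,0,1],"jaw":20,"roll":0},
    {"travel":[0,0,0],"jaw":20,"roll":0},
  ],
)

```text
clock: 32.9
tool_pos: [0.6762, -0.2356, 0.0361]
orientation: [-180.0, 0.1, -169.3]
force: [1.7, -0.1, 7.6]
opening: 0.0338
gripper_force: 30.0
```

Request:
apply_moves(
  targets=[
    {"travel":[-0.3,0,1],"jaw":20,"roll":0},
    {"travel":[-0.3,0,1],"jaw":20,"roll":0},
    {"travel":[0,0,0],"jaw":20,"roll":0},
  ],
)

```text
clock: 33.2
tool_pos: [0.677, -0.2354, 0.0343]
orientation: [-180.0, 0.1, -169.3]
force: [1.9, 1.0, 6.4]
opening: 0.0337
gripper_force: 30.0
```

```bash
python3 -c "
from h import *
look2()"
```

```text
33.2 [ 0.677  -0.2354  0.0343] [1.9 1.  6.4] [(931, [321.6, 23.6])] [(537, [321.4, 175.0])] [array([3.25]), array([6.59])]
```

Request:
apply_moves(
  targets=[
    {"travel":[-0.2,0,1],"jaw":20,"roll":0},
    {"travel":[-0.2,0,1],"jaw":20,"roll":0},
    {"travel":[0,0,0],"jaw":20,"roll":0},
  ],
)

```text
clock: 33.55
tool_pos: [0.6778, -0.2353, 0.0324]
orientation: [-180.0, 0.1, -169.3]
force: [2.5, 1.3, 7.4]
opening: 0.0343
gripper_force: 30.0
```

Request:
apply_moves(
  targets=[
    {"travel":[0,0,1],"jaw":20,"roll":0},
    {"travel":[0,0,0],"jaw":20,"roll":0},
  ],
)

```text
clock: 33.75
tool_pos: [0.6782, -0.2352, 0.0316]
orientation: [-179.9, 0.2, -169.3]
force: [4.0, 1.4, 6.7]
opening: 0.0338
gripper_force: 30.0
```

Request:
apply_moves(
  targets=[
    {"travel":[0,0,1],"jaw":20,"roll":0},
    {"travel":[0,0,0],"jaw":20,"roll":0},
  ],
)

```text
clock: 33.95
tool_pos: [0.6785, -0.2352, 0.0308]
orientation: [-179.9, 0.2, -169.3]
force: [4.0, 1.9, 7.2]
opening: 0.034
gripper_force: 30.0
```

```bash
python3 -c "
from h import *
look2()"
```

```text
33.95 [ 0.6785 -0.2352  0.0308] [4.  1.9 7.2] [(1018, [322.0, 17.9])] [(641, [321.7, 176.3])] [array([-0.18]), array([3.62])]
```

Request:
apply_moves(
  targets=[
    {"travel":[0,0,1],"jaw":20,"roll":0},
    {"travel":[0,0,1],"jaw":20,"roll":0},
    {"travel":[0,0,0],"jaw":20,"roll":0},
  ],
)

```text
clock: 34.3
tool_pos: [0.6791, -0.2351, 0.029]
orientation: [-179.9, 0.3, -169.2]
force: [5.2, 2.6, 7.3]
opening: 0.0341
gripper_force: 30.0
```

```bash
python3 -c "
from h import *
look2()"
```

```text
34.3 [ 0.6791 -0.2351  0.029 ] [5.2 2.6 7.3] [(1007, [322.4, 16.3])] [(656, [321.8, 177.9])] [array([-1.2]), array([2.75])]
```

Request:
apply_moves(
  targets=[
    {"travel":[0,0,1],"jaw":20,"roll":0},
    {"travel":[0,0,0],"jaw":20,"roll":0},
    {"travel":[0,0,0],"jaw":33,"roll":0},
    {"travel":[0,0,0],"jaw":40,"roll":0},
    {"travel":[0,0,0],"jaw":50,"roll":0},
    {"travel":[0,0,0],"jaw":58,"roll":0},
    {"travel":[0,0,0],"jaw":60,"roll":0},
    {"travel":[0,0,0],"jaw":60,"roll":0},
  ],
)

```text
clock: 35.15
tool_pos: [0.676, -0.2349, 0.0264]
orientation: [180.0, -0.0, -169.3]
force: [-0.4, 3.1, 6.5]
opening: 0.0595
gripper_force: 3.2
```

Request:
apply_moves(
  targets=[
    {"travel":[0,0,-10],"jaw":60,"roll":0},
    {"travel":[0,0,-30],"jaw":60,"roll":0},
    {"travel":[0,0,-40],"jaw":60,"roll":0},
    {"travel":[0,0,-45],"jaw":60,"roll":0},
    {"travel":[0,0,-40],"jaw":60,"roll":0},
    {"travel":[0,0,0],"jaw":60,"roll":0},
    {"travel":[0,0,0],"jaw":60,"roll":0},
  ],
)

```text
clock: 35.85
tool_pos: [0.6763, -0.2355, 0.1927]
orientation: [180.0, 0.1, -169.3]
force: [0.1, 0.4, -1.1]
opening: 0.0599
gripper_force: 0.0
```

Run:
```python
from h import *
o=ctrl.get_obs(); print(o["clock"],o["tool_pos"],o["force"])
w=ctrl.snapshot("wrist"); cv2.imwrite("pics/w20.png",w[:,:,::-1]); cv2.imwrite("pics/s20.png",ctrl.snapshot("side")[:,:,::-1]); t=ctrl.snapshot("top"); cv2.imwrite("pics/t20.png",t[:,:,::-1])
y=[b for b in blobs(w,[18,120,90],[32,255,255],300) if abs(b[1][0]-320)<60][0]; r=rect(y[2]); P=plane("wrist",r,.042,wristT(o)); 
print("thermo",P.mean(0),[np.linalg.norm(P[i]-P[i-1]).round(4) for i in range(4)],"offset mm",np.linalg.norm((P.mean(0)-[.6463,-.2447,0])[:2])*1e3)
print("rect",r.round(0).tolist(),"copper",copper(w))
yt=[b for b in blobs(t,[18,120,90],[32,255,255],100)]; print([b[:2] for b in yt][:4]); print([b[:2] for b in blobs(t[260:310,395:440].copy(),[0,0,0],[180,255,45])],[b[:2] for b in blobs(t,[0,180,120],[6,255,255])])
s=cv2.imread("pics/s20.png")[:,:,::-1].copy(); ys=[b for b in blobs(s,[18,120,90],[32,255,255],40)]; print("side",[b[:2] for b in ys])
```

```text
35.85 [ 0.67634198 -0.23546373  0.19266833] [ 0.08149455  0.36578044 -1.08302193]
thermo [ 0.67149086 -0.23633853  0.042     ] [np.float64(0.0351), np.float64(0.1179), np.float64(0.0316), np.float64(0.1179)] offset mm 26.54230444221626
rect [[304.0, 246.0], [304.0, 125.0], [339.0, 125.0], [339.0, 246.0]] copper [(192, [321.1, 76.0])]
[(330, [411.6, 201.4]), (288, [14.2, 282.6]), (140, [301.7, 200.8])]
[(142, [21.0, 24.5])] [(1207, [583.5, 384.9]), (245, [233.1, 202.1]), (21, [427.0, 285.0])]
side [(572, [338.3, 159.3]), (200, [313.4, 226.6]), (60, [355.1, 311.2]), (58, [440.1, 317.2])]
```

```bash
python3 -c "
from plant import ctrl
print(ctrl.close_job())"
```

```text
the job is handed in; nothing more can be done
None
```

I did all three steps and handed the job in at about 36 s, but no verdict was returned. The stick was held to green for about 2 s and sprang back, the tip was pressed about 5 mm into the plug and held over 2 s, and the thermometer was laid back about 27 mm from the mat's middle; collar and jar measured unmoved, the wrench was not measured, and flatness was judged only from the wrist-picture outline.

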